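# Hold a brass blank on the buff through the guard slot

## Robot

A 6-joint arm with a two-finger parallel gripper is mounted at the origin on the work surface. World frame = base frame: x ahead of the robot, y to its left, z up, the work surface at z = 0. Lengths are in m, angles in rad, forces in N, time in s.
With the tool pointing down it reaches from about 0.35 to 0.975 m from the base axis. Payload 4.9 kg.
Tool frame: the origin (TCP) lies on the centre line of the jaws, within the pads' length; the fingertips stand ahead of it and the grasp point (between the pads) is the TCP (manip.tip_extent is the z of the fingertips in the tool frame, in m); z points along the fingers, y is the line along which they close (so a half turn about z gives the same grasp; the last joint's range is limited). The gripper opens to 85 mm and grips with 20 to 120 N. Pads are 22 mm wide; open, the fingers measure 114 mm over their backs; the gripper's body (76 mm by 85 mm) begins 54 mm behind the grasp point. The pads swing forward as they close: fully open they stand 13 mm farther back than shut.
Start: joints at [1.228, 0.053, 1.613, -0, 1.476, -0.119], TCP at [0.139, 0.609, 0.25] pointing down, gripper open.
Joint ranges: [-3.01, 3.01], [-1.01, 2.22], [0.06, 2.58], [-1.02, 4.17], [0.09, 2.62], [-3.14, 3.14]. Speed limits (rad/s): [2.57, 2.57, 3.14, 3.14, 3.14, 3.14].

## Interface

Orientations are given as a unit quaternion [w, x, y, z].
In Python, from plant import manip gives the robot as it stands. The module is installed in compiled form; this text tells all that it offers.
- The arm moves only by the tool creep_tool, called after "Emit:" as name(argument=value, ...) on one line, values as JSON. Schema: {"type":"object","properties":{"plan":{"type":"array","items":{"type":"number"},"minItems":7,"maxItems":35},"only":{"type":"string"},"quiet":{"type":"boolean"},"lines":{"type":"string"}},"required":["plan"],"additionalProperties":false}. plan is one flat list of numbers that holds 1 to 5 rows one after another, with no inner brackets; each row has 7 numbers: the opening from 0.0 (shut) to 1.0 (fully open), then dx, dy, dz in shares of the most that a row can go, 1 being 62.5 mm, then a rotation vector rx, ry, rz in shares of pi rad (1.0 is pi rad); each row shifts and turns the commanded pose from where the row before left it, along the tool's axes as they then stand; what a row does not reach is not made up. A row lasts 1/8 s, in which the tool goes at most 0.0625 m and 0.188 rad, less where a joint would pass 70% of its speed; a pose out of reach is approached as far as the arm can. The fingers move at their own pace and stop on an object; the grip force is fixed at half the most. Time passes only in rows, so rows that do not move let the fingers close. The tool returns the time, the measured TCP pose, the force, the opening and the grip force at its end. only (a regular expression) keeps the lines of the reply that match it, lines (a string "A,B") keeps lines A to B, and quiet returns only ok. Shift and turn numbers lie between -1 and 1, and a call with a number outside is refused. Input that does not fit is refused with a message, and nothing moves.
- manip.state(): the state, without advancing time (a new reading comes with each control period).
- manip.grab_frame(name): name is "side" or "top" or "wrist"; returns (picture, depth): 420x560x3 uint8, red, green, blue; 420x560 float32, m along the optical axis (not along the pixel's ray), 0 where there is no reading.
- manip.camera_params(name): a dict with "intrinsics" (3x3 intrinsics, pixels), "xyz" and "orientation" of the camera in the world. Camera axes: x right, y down, z forward; pixel columns grow to the right and rows downward; lengths in m; the calibration is good to about 2 mm. A picture is of the moment at which its call begins: read the wrist's pose just before it. camera_params takes no time and is no camera call; for the wrist camera it gives the pose at the moment of the call.
- manip.job_done(): hands the job in; it is judged then, once.
Trained networks look in the newest picture that a camera, given by its name, has taken for a name from the list of things; names that differ only in an ending like _2 or _b are one class to them, and where a whole thing is asked for, a point or a joint stands for the part that bears it (a point fixed in the world has none). Each returns a list of dicts, best first, with "conf" (0 to 1); they miss things now and then, are a little off and sometimes report something else, mostly with a low value. They report only what shows in the picture. A call takes as long as a camera call. They do not tell look-alikes from the thing itself.
- manip.look_for(camera, query): "extent" ([left, top, right, bottom] in pixels, round what is visible of it).
- manip.outline_of(camera, query): "region" (420x560 bool, what is visible of it) and "extent" ([left, top, right, bottom] in pixels, round what is visible of it).
- manip.mark_of(camera, query): "centre" ([row, column] in pixels: a listed point, or the origin of a listed thing).
The state is a dict: "time": time; "joint_pos": joint angles; "joint_vel": joint speeds; "joint_efforts": joint torques, N m; "tool_pos": TCP position; "tool_rot": TCP orientation; "contact_force": force on the tool from outside, world axes, zero at the start; "ft_torque": the same for the moment, N m; "gripper_width": opening from 0.0 (shut) to 1.0 (fully open); "grasp_force": force on a finger pad.
Only numpy, scipy, OpenCV 4.12 (cv2) and the standard library are available. Lean on these libraries where they do the work, as an engineer would, in place of code of your own. Each camera call takes 0.05 s, during which the arm holds its last target. There are 200 camera calls.

## Task

Pull the flat brass blank, by its rectangular wooden grip, straight up out of its spring keeper, pass its lower end down through the slot in the polishing guard, and press the sprung buff wheel below down by a few millimetres (about 6). The job finishes while you are holding it there: keep your grip on the wooden grip and keep pressing, do not let go. Leave everything else where it stands.

Things in the scene. Friction and masses are not known exactly. Their poses are not given: they have to be found in the camera images.
- blank: brass strip on a wooden grip, 148 mm tall, 130 g, upright in the keeper at the start. Origin: centre of the brass's lower end; z runs up to the grip. Flat brass 6 (x) by 24 mm (y) up to z = 90 mm, with a 2 mm deep notch in each narrow edge at z = 46 to 55 mm; steel ferrule 14 x 28 mm, z = 90 to 96 mm; above it the wooden grip. Half a turn about z makes no difference
- blank_grip (a point): centre of the blank's wooden grip, 122 mm above the blank's origin, same axes: the grip is 20 mm (x) by 32 mm (y) by 52 mm (z). Pinch it across the 20 mm, here or a little higher, so that the fingertips stay above the ferrule
- keeper: fixed dark wooden block 50 (x) by 60 (y) by 66 mm tall; a narrow well in its top, floor 6 mm above the bench, holds the blank's lower end. Two spring balls in the well, on its y sides, sit in the blank's notches: a straight upward pull of about 11 N frees it; after 5 mm only a few N of drag remain; raised 60 mm it is clear. Origin: centre of the underside, right below the blank; same yaw
- slot (a point): centre of the slot's mouth in the top face of the polishing guard, a fixed grey housing 140 (x) by 150 (y) by 120 mm tall, open at -x and +x, with a 6 mm aluminium top plate. The slot is 26 mm along this point's y and 8 mm along its x (2 mm more than the brass each way), with a dark bevel 3 mm wide and 3 mm deep all round its mouth. z is up
- buff (a joint): how far the buff is pressed down, in m: 0 untouched, 0.018 at its stop. The buff is a white felt wheel 64 mm across and 34 mm wide inside the guard, straight below the slot, its axle along the slot's y. It is sprung: it yields from about 2 N on and takes 0.3 N more for every mm (about 4 N at 6 mm)
- buff_top (a point): top of the buff's rim, straight below the slot's centre, 34 mm below the guard's top face while the buff is untouched; it goes down with the buff
- punch: doming punch: a round steel rod 14 mm thick, 124 mm tall, with a ball-like head, standing loose in a square wooden block. A bystander, to be left alone. Origin: centre of the underside
- hammer: bench hammer lying flat, 240 mm long. A bystander, to be left alone. Origin: under its middle
- driver: screwdriver lying flat, 170 mm long. A bystander, to be left alone. Origin: under its middle
- jar: small amber glass jar with a steel lid, 52 mm across, 62 mm tall. A bystander, to be left alone. Origin: centre of the underside
- sizer: upright aluminium ring-sizing cone on a round foot 60 mm across, 150 mm tall. A bystander, to be left alone. Origin: centre of the underside
- ring_clamp: wooden ring clamp lying flat, 110 mm long, 24 mm wide. A bystander, to be left alone. Origin: centre of the underside
- pot: small white bowl, 70 mm across, 30 mm tall. A bystander, to be left alone. Origin: centre of the underside
There are look-alikes about, which are no part of the job. What is shaped like the blank but blue or green is not meant.

How it is judged:
By the outcome, as a careful person would: the job done as asked, in the order asked, and still so for the second after the job is handed in, while the arm keeps its last pose, push and grip.
It also fails if it takes over 54 s, if anything falls off the work surface, if the arm or the gripper's body presses on something with over 40 N, if the wrist force passes 120 N, or if a joint passes its speed limit or range.

## Working session

There is one attempt and no reset: what is moved stays moved. The work goes in short steps, Python scripts to look and compute and a tool call to move; the robot and the scene stay as the last step left them, time stands still between calls to the robot, and variables do not carry over. Pictures are saved under pics/ and viewed, at most 10 in all, crops included, and the job is handed in when it is done.

```bash
mkdir -p pics
```

Create h.py:
```python
import numpy as np, cv2
from plant import manip
from scipy.spatial.transform import Rotation as R
def rot(q): return R.from_quat([q[1],q[2],q[3],q[0]]).as_matrix()
def cam(n):
    p=manip.camera_params(n); return np.array(p["intrinsics"]),np.array(p["xyz"]),rot(p["orientation"])
def ray(c,u,v):
    K,t,M=c; return t, M@np.linalg.inv(K)@np.array([u,v,1.0])
def at_depth(c,u,v,d): t,r=ray(c,u,v); return t+r*d
def at_z(c,u,v,z): t,r=ray(c,u,v); return t+r*(z-t[2])/r[2]
def proj(c,P): K,t,M=c; p=K@(M.T@(np.asarray(P)-t)); return p[:2]/p[2]
def tri(obs):
    A=np.zeros((3,3));b=np.zeros(3)
    for c,u,v in obs:
        t,r=ray(c,u,v); r=r/np.linalg.norm(r); Q=np.eye(3)-np.outer(r,r); A+=Q;b+=Q@t
    return np.linalg.solve(A,b)
```

Run:
```python
from h import *
np.set_printoptions(precision=4,suppress=True)
s=manip.state();print(s["tool_pos"],s["tool_rot"],s["gripper_width"],manip.tip_extent)
for n in ["side","top","wrist"]:
    c=cam(n); f,d=manip.grab_frame(n); np.savez(f"{n}0.npz",f=f,d=d,K=c[0],t=c[1],M=c[2])
    cv2.imwrite(f"pics/{n}0.png",f[:,:,::-1]); print(n,c[1],c[2][:,2],c[0][0,0])
    for q in ["blank","blank_grip","keeper","slot","buff_top"]:
        for m in manip.mark_of(n,q)[:4]: print(n,q,np.round(m["centre"],1),round(m["conf"],2))
print(manip.state()["time"])
a=[cv2.imread(f"pics/{n}0.png") for n in ["side","top"]]
```

```text
[0.1385 0.6089 0.2491] [-0.0002  0.1117  0.9937 -0.001 ] 0.9991133256147786 0.019
side [ 0.0904 -0.7946  0.975 ] [ 0.3271  0.6389 -0.6963] 491.99394469271726
side blank [302.8 393.3] 0.66
side blank [316.3 319.4] 0.58
side blank [212.9 342.2] 0.36
side blank_grip [268.7 357.5] 0.91
side blank_grip [265.2 400.5] 0.82
side blank_grip [286.6 321.2] 0.57
side keeper [301.3 343.8] 0.97
side slot [150.6 241.9] 0.95
top [0.2316 0.0193 1.3744] [ 0.21    0.0069 -0.9777] 471.6191845767987
top blank [233.2 385.1] 0.75
top blank [176.  393.5] 0.72
top blank [199.4 383.8] 0.71
top blank [210.  443.2] 0.16
top blank_grip [159.4 406.3] 0.79
top blank_grip [224.5 396.4] 0.78
top blank_grip [191.1 391.4] 0.45
top keeper [204.2 380.9] 0.91
top keeper [207.7 293.8] 0.51
top slot [209.6 211.5] 0.62
top buff_top [214.  219.1] 0.55
wrist [0.0707 0.6256 0.3747] [ 0.2721 -0.0614 -0.9603] 323.1621045787794
0.9
```

View pics/side0.png

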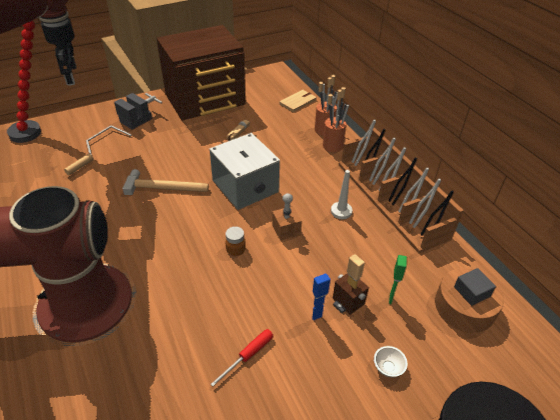

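View pics/top0.png

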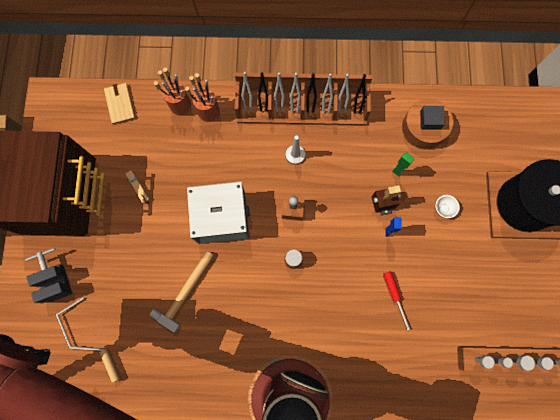

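Side view: three candidates shaped like the blank. They are the blue one at about (320,297), the green one at (400,280), and the wooden-gripped one in the dark keeper at (355,270). The third fits: wooden grip, standing in the keeper. In the top view it is at about (392,192), and the guard's slot is at about (216,210). Next I'll measure these and crop to confirm.

Create m1.py:
```python
from h import *
np.set_printoptions(precision=4,suppress=True)
L=lambda n:np.load(f"{n}0.npz")
C={n:(L(n)["K"],L(n)["t"],L(n)["M"]) for n in ["side","top"]}
print("grip tri",tri([(C["side"],357.5,268.7),(C["top"],391.4,191.1)]))
print("slot tri",tri([(C["side"],241.9,150.6),(C["top"],211.5,209.6)]), tri([(C["side"],244,154.),(C["top"],216,210)]))
for n in ["side","top"]:
    z=L(n);K,t,M=C[n];v,u=np.mgrid[:420,:560];d=z["d"]
    P=(np.stack([(u-K[0,2])/K[0,0],(v-K[1,2])/K[1,1],np.ones_like(d)],-1)*d[...,None])@M.T+t
    np.save(n+"P.npy",P)
    for nm,c,zr,r in [("guard",(0.61,0.14),(0.112,0.13),0.13),("keeper",(0.63,-0.35),(0.055,0.075),0.06),("grip",(0.63,-0.35),(0.13,0.17),0.06)]:
        g=tri([(C["side"],357.5,268.7),(C["top"],391.4,191.1)]); s=tri([(C["side"],244,154.),(C["top"],216,210)])
        c=(s if nm=="guard" else g)[:2]
        m=(d>0)&(P[...,2]>zr[0])&(P[...,2]<zr[1])&(np.hypot(P[...,0]-c[0],P[...,1]-c[1])<r)
        if nm!="guard": # exclude blue/green
            f=z["f"].astype(int); m&=(f[...,0]>=f[...,2])&(f[...,0]>=f[...,1])
        q=P[m]
        if len(q)>5: print(n,nm,len(q),q.mean(0),cv2.minAreaRect(q[:,:2].astype(np.float32)*1000))
a=L("side")["f"][220:330,295:425,::-1]; b=L("top")["f"][140:250,350:480,::-1]
cv2.imwrite("pics/crop1.png",np.hstack([cv2.resize(x,(400,338),interpolation=cv2.INTER_CUBIC) for x in (a,b)]))
```

```bash
python3 m1.py
```

```text
grip tri [ 0.5664 -0.267   0.1186]
slot tri [0.502  0.2244 0.1232] [0.5026 0.2126 0.1192]
side guard 1799 [0.5027 0.2057 0.1199] ((504.2630615234375, 211.5370330810547), (142.24758911132812, 158.47601318359375), 6.793940544128418)
side keeper 509 [ 0.5569 -0.2736  0.065 ] ((560.8687744140625, -268.04443359375), (53.53366470336914, 76.19880676269531), 15.356411933898926)
side grip 213 [ 0.5584 -0.271   0.1474] ((561.1421508789062, -268.0894470214844), (21.872751235961914, 32.40769958496094), 16.795019149780273)
top guard 2755 [0.5016 0.2139 0.1199] ((502.3706970214844, 214.4410858154297), (141.59371948242188, 151.14402770996094), 7.420404434204102)
top keeper 292 [ 0.5536 -0.2597  0.065 ] ((559.8353271484375, -264.3479309082031), (51.184532165527344, 75.88287353515625), 13.140009880065918)
top grip 113 [ 0.558  -0.263   0.1504] ((559.7570190429688, -264.9572448730469), (20.463897705078125, 34.11128234863281), 8.42878532409668)
```

View pics/crop1.png

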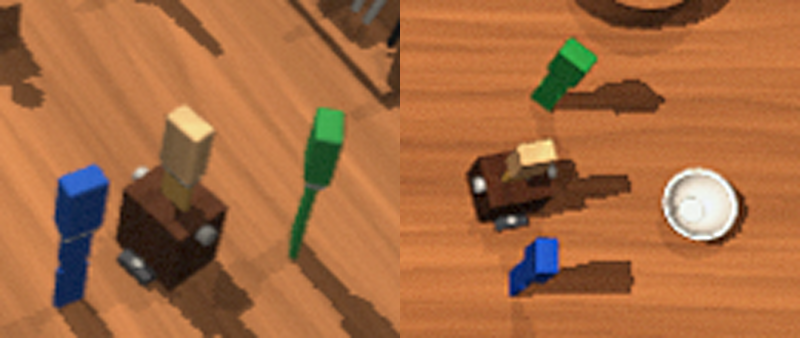

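The crop confirms it: the wooden grip and brass stand in the dark keeper (left panel about (185,150), right panel about (535,155)). Blue and green stand on either side of it, about 70 mm along the keeper's y. The heights check out: grip centre 0.119 and guard top 0.120. I'll fly over the guard first for a wrist look at the slot.

Careful with the scale: shifts go in shares of 62.5 mm and turns go in shares of pi rad. That gives: -0.049 m is -0.784, -0.044 m is -0.704, 0.174 rad / 3.1416 = 0.0554.

Emit:
creep_tool(plan=[1, -0.784, -0.544, -0.096, 0, 0, 0.0554, 1, -0.704, -0.64, -0.096, 0, 0, 0, 1, -0.704, -0.64, -0.096, 0, 0, 0, 1, -0.704, -0.64, -0.096, 0, 0, 0, 1, -0.704, -0.64, -0.096, 0, 0, 0])

```text
time: 1.52
tool_pos: [0.2796, 0.348, 0.2807]
tool_rot: [0.0, 0.197, 0.98, 0.0]
contact_force: [0.3, 0.1, 0.4]
gripper_width: 0.997
grasp_force: 0.0
```

Add to h.py:
```python
def togo(p,yaw,s=None):
    """remaining shift in tool axes now, and rotvec to tool-down with tool y at yaw (rad)"""
    s=s or manip.state(); M=rot(s["tool_rot"])
    y=np.array([np.cos(yaw),np.sin(yaw),0]);z=np.array([0,0,-1.]);x=np.cross(y,z)
    D=np.stack([x,y,z],1)
    print("shift",np.round(M.T@(np.array(p)-s["tool_pos"]),4),"rot",np.round(R.from_matrix(M.T@D).as_rotvec(),4),"t",s["time"])
```

```bash
python3 -c "
from h import *
togo([0.50,0.213,0.30],np.radians(7))"
```

```text
shift [-0.2554 -0.0393 -0.0191] rot [1.1000e-03 2.0000e-04 1.0515e+00] t 1.525
```

Converted, -0.051 m is -0.816, -0.008 m is -0.128.

Emit:
creep_tool(plan=[1, -0.816, -0.128, -0.064, 0, 0, 0, 1, -0.816, -0.128, -0.064, 0, 0, 0, 1, -0.816, -0.128, -0.064, 0, 0, 0, 1, -0.816, -0.128, -0.064, 0, 0, 0, 1, -0.816, -0.128, -0.048, 0, 0, 0])

```text
time: 2.15
tool_pos: [0.5002, 0.2129, 0.2998]
tool_rot: [0.0, 0.198, 0.98, 0.0]
contact_force: [-0.2, 0.8, 1.1]
gripper_width: 1.001
grasp_force: 0.0
```

Emit:
creep_tool(plan=[1, 0, 0, 0, 0, 0, 0.0557, 1, 0, 0, 0, 0, 0, 0.0557, 1, 0, 0, 0, 0, 0, 0.0557, 1, 0, 0, 0, 0, 0, 0.0557, 1, 0, 0, 0, 0, 0, 0.0557])

```text
time: 2.78
tool_pos: [0.4988, 0.214, 0.2993]
tool_rot: [0.0, 0.597, 0.802, 0.0]
contact_force: [-0.1, -0.6, -0.7]
gripper_width: 0.999
grasp_force: 0.0
```

Emit:
creep_tool(plan=[1, 0, 0, 0, 0, 0, 0.056, 1, 0, 0, 0, 0, 0, 0])

```text
time: 3.02
tool_pos: [0.4988, 0.214, 0.2994]
tool_rot: [0.0, 0.662, 0.75, 0.0]
contact_force: [0.4, -0.6, 0.1]
gripper_width: 0.997
grasp_force: 0.0
```

Run:
```python
from h import *
np.set_printoptions(precision=4,suppress=True)
togo([0.50,0.213,0.30],np.radians(7))
c=cam("wrist");f,d=manip.grab_frame("wrist");np.savez("wrist1.npz",f=f,d=d,K=c[0],t=c[1],M=c[2]);cv2.imwrite("pics/wrist1.png",f[:,:,::-1])
for m in manip.mark_of("wrist","slot")[:3]:
    r,k=m["centre"];print(r,k,m["conf"],at_z(c,k,r,0.12),d[int(r),int(k)])
K,t,M=c;v,u=np.mgrid[:420,:560]
P=(np.stack([(u-K[0,2])/K[0,0],(v-K[1,2])/K[1,1],np.ones_like(d)],-1)*d[...,None])@M.T+t
q=P[(d>0)&(abs(P[...,2]-.12)<.008)];print(len(q),q.mean(0),cv2.minAreaRect(q[:,:2].astype(np.float32)*1000))
```

```text
shift [-0.0011  0.0011 -0.0006] rot [0.0001 0.     0.0019] t 3.025
194.7 285.2 0.61 [0.5078 0.2155 0.12  ] 0.3469076
21955 [0.5036 0.2183 0.1207] ((512.5628662109375, 150.98345947265625), (140.74046325683594, 276.1001892089844), 7.587935447692871)
```

View pics/wrist1.png

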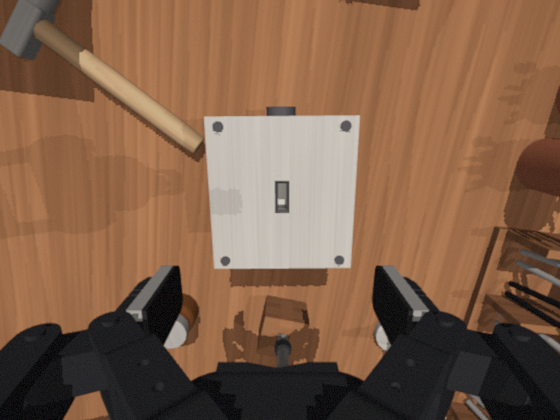

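The wrist view shows the guard plate with the slot centred at about (282,196), its long side along guard y. I'll refine this by thresholding.

Run:
```python
from h import *
np.set_printoptions(precision=4,suppress=True)
z=np.load("wrist1.npz");c=(z["K"],z["t"],z["M"]);g=cv2.cvtColor(z["f"],cv2.COLOR_RGB2GRAY)
G=cv2.resize(g[170:225,262:304],None,fx=8,fy=8,interpolation=cv2.INTER_CUBIC)
n,l,st,ce=cv2.connectedComponentsWithStats((G<120).astype(np.uint8))
i=1+np.argmax(st[1:,4]);cnt=cv2.findContours((l==i).astype(np.uint8),0,1)[0][0][:,0,:]
px=[((a+.5)/8-.5+262,(b+.5)/8-.5+170) for a,b in cnt]
w=np.array([at_z(c,a,b,.12)[:2] for a,b in px],np.float32)*1000;print("slot",np.mean(px,0),cv2.minAreaRect(w))
pl=(g>150).astype(np.uint8);pl=cv2.morphologyEx(pl,cv2.MORPH_CLOSE,np.ones((25,25)))
n,l,st,ce=cv2.connectedComponentsWithStats(pl);i=l[150,240];cnt=cv2.findContours((l==i).astype(np.uint8),0,1)[0][0][:,0,:]
w=np.array([at_z(c,a,b,.12)[:2] for a,b in cnt],np.float32)*1000;print("plate",cv2.minAreaRect(w))
togo([0.560,-0.267,0.26],np.radians(14))
```

```text
slot [281.6583 196.472 ] ((504.6186218261719, 213.1111297607422), (13.221380233764648, 31.271507263183594), 7.6764140129089355)
plate ((448.86627197265625, 218.365234375), (177.39207458496094, 282.14453125), 84.68892669677734)
shift [-0.4849  0.0009  0.0394] rot [ 0.0001 -0.     -0.1196] t 3.125
```

Converted, -0.06 m is -0.96, 0.005 m is 0.08.

Emit:
creep_tool(plan=[1, -0.96, 0, 0.08, 0, 0, 0, 1, -0.96, 0, 0.08, 0, 0, 0, 1, -0.96, 0, 0.08, 0, 0, 0, 1, -0.96, 0, 0.08, 0, 0, 0, 1, -0.96, 0, 0.08, 0, 0, 0])

```text
time: 3.75
tool_pos: [0.5353, -0.0857, 0.2745]
tool_rot: [0.0, 0.662, 0.75, 0.0]
contact_force: [0.5, 0.7, 0.8]
gripper_width: 0.999
grasp_force: 0.0
```

Emit:
creep_tool(plan=[1, -0.992, 0, 0.08, 0, 0, 0, 1, -0.992, 0, 0.08, 0, 0, 0, 1, -0.976, 0.016, 0.064, 0, 0, 0, 1, 0, 0, 0, 0, 0, -0.0382, 1, 0, 0, 0, 0, 0, 0])

```text
time: 4.38
tool_pos: [0.5587, -0.2679, 0.2599]
tool_rot: [-0.0, 0.617, 0.787, 0.0]
contact_force: [0.3, -0.5, -1.6]
gripper_width: 0.998
grasp_force: 0.0
```

Create m2.py:
```python
from h import *
np.set_printoptions(precision=4,suppress=True)
c=cam("wrist");f,d=manip.grab_frame("wrist");np.savez("wrist2.npz",f=f,d=d,K=c[0],t=c[1],M=c[2]);cv2.imwrite("pics/wrist2.png",f[:,:,::-1])
for n in ["blank_grip","keeper"]:
  for m in manip.mark_of("wrist",n)[:3]:
    r,k=m["centre"];print(n,r,k,round(m["conf"],2),at_z(c,k,r,.128 if n!="keeper" else 0))
K,t,M=c;v,u=np.mgrid[:420,:560]
P=(np.stack([(u-K[0,2])/K[0,0],(v-K[1,2])/K[1,1],np.ones_like(d)],-1)*d[...,None])@M.T+t
F=f.astype(int)
for a,b,e in [(.148,.162,.03),(.055,.075,.05)]:
  m=(d>0)&(P[...,2]>a)&(P[...,2]<b)&(np.hypot(P[...,0]-.56,P[...,1]+.267)<e)&(F[...,0]>=F[...,2])&(F[...,0]>=F[...,1]);q=P[m]
  print(len(q),q.mean(0),q[:,2].max(),cv2.minAreaRect(q[:,:2].astype(np.float32)*1000), "px",u[m].mean(),v[m].mean())
togo([0.560,-0.267,0.26],np.radians(14))
```

```bash
python3 m2.py
```

```text
blank_grip 273.2 368.1 0.87 [ 0.6512 -0.3058  0.128 ]
blank_grip 208.7 280.0 0.79 [ 0.5624 -0.2674  0.128 ]
blank_grip 189.8 171.3 0.55 [ 0.473  -0.2731  0.128 ]
keeper 177.5 279.3 0.72 [ 0.5618 -0.2643  0.    ]
1093 [ 0.5613 -0.2648  0.1542] 0.15656236736300655 ((561.6925048828125, -265.6184997558594), (19.5726261138916, 31.494386672973633), 13.483319282531738) px 279.7483989021043 214.34400731930467
2112 [ 0.559  -0.2577  0.0663] 0.07274194734740946 ((560.5765380859375, -261.964111328125), (50.0853271484375, 67.77404022216797), 12.083802223205566) px 278.624053030303 181.89772727272728
shift [-0.0006  0.001   0.0005] rot [ 0.0002  0.0002 -0.0021] t 4.525
```

View pics/wrist2.png

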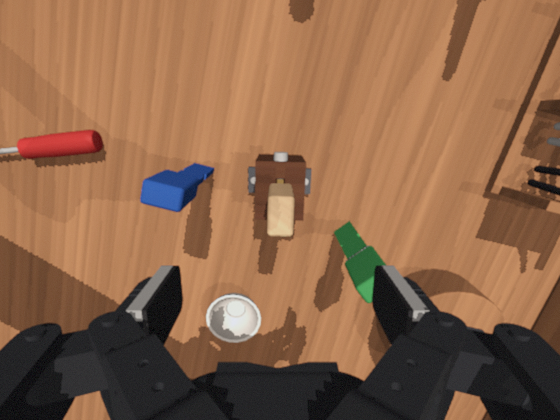

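Wrist view: the wooden grip is at (281,212) in the dark keeper at (280,185). Blue at (172,188) and green at (365,270) sit to the left and right, along the closing line and about 88 mm away. I'll narrow the jaws before going down.

```bash
python3 -c "
from h import *
togo([0.561,-0.266,0.134],np.radians(13.3))"
```

```text
shift [1.000e-04 2.100e-03 1.265e-01] rot [0.0002 0.0002 0.0101] t 4.525
```

Converted, 0.03 m is 0.48, 0.02 m is 0.32, 0.01 rad / 3.1416 = 0.0032.

Emit:
creep_tool(plan=[0.55, 0, 0.032, 0.32, 0, 0, 0.0032, 0.55, 0, 0, 0.48, 0, 0, 0, 0.55, 0, 0, 0.48, 0, 0, 0, 0.55, 0, 0, 0.48, 0, 0, 0, 0.55, 0, 0, 0.264, 0, 0, 0])

```text
time: 5.15
tool_pos: [0.5595, -0.2653, 0.1304]
tool_rot: [-0.002, 0.62, 0.784, -0.0]
contact_force: [-0.1, 0.7, 0.6]
gripper_width: 0.55
grasp_force: 0.0
```

Emit:
creep_tool(plan=[0.55, 0, 0, 0, 0, 0, 0, 0, 0, 0, 0, 0, 0, 0, 0, 0, 0, 0, 0, 0, 0, 0, 0, 0, 0, 0, 0, 0, 0, 0, 0, 0, 0, 0, 0])

```text
time: 5.78
tool_pos: [0.5617, -0.2674, 0.1357]
tool_rot: [0.002, 0.621, 0.784, 0.0]
contact_force: [0.8, 0.6, 5.9]
gripper_width: 0.23
grasp_force: 59.3
```

Converted, -0.015 m is -0.24, -0.004 m is -0.064.

Emit:
creep_tool(plan=[0, 0, 0, -0.048, 0, 0, 0, 0, 0, 0, -0.064, 0, 0, 0, 0, 0, 0, -0.096, 0, 0, 0, 0, 0, 0, -0.16, 0, 0, 0, 0, 0, 0, -0.24, 0, 0, 0])

```text
time: 6.4
tool_pos: [0.5601, -0.2664, 0.1717]
tool_rot: [-0.001, 0.62, 0.784, -0.0]
contact_force: [-1.1, -1.9, -7.2]
gripper_width: 0.225
grasp_force: 59.0
```

Emit:
creep_tool(plan=[0, 0, 0, -0.32, 0, 0, 0, 0, 0, 0, -0.4, 0, 0, 0, 0, 0, 0, -0.48, 0, 0, 0, 0, 0, 0, -0.64, 0, 0, 0, 0, 0, 0, 0, 0, 0, 0])

```text
time: 7.02
tool_pos: [0.5629, -0.2677, 0.2951]
tool_rot: [0.006, 0.62, 0.784, 0.001]
contact_force: [0.9, -0.1, -0.7]
gripper_width: 0.226
grasp_force: 60.2
```

```bash
python3 -c "
from h import *
togo([0.504,0.2135,0.31],np.radians(7.5))"
```

```text
shift [ 0.4817  0.0537 -0.0182] rot [0.0089 0.0075 0.1014] t 7.025
```

Converted, 0.054 m is 0.864, 0.002 m is 0.032.

Emit:
creep_tool(plan=[0, 0.32, 0.032, -0.24, 0, 0, 0, 0, 0.72, 0.08, -0.048, 0, 0, 0, 0, 0.864, 0.096, 0, 0, 0, 0, 0, 0.864, 0.096, 0, 0, 0, 0, 0, 0.864, 0.096, 0, 0, 0, 0])

```text
time: 7.65
tool_pos: [0.5316, -0.0374, 0.3046]
tool_rot: [-0.001, 0.62, 0.784, 0.0]
contact_force: [0.3, -0.9, -1.8]
gripper_width: 0.232
grasp_force: 60.0
```

Emit:
creep_tool(plan=[0, 0.864, 0.096, 0, 0, 0, 0, 0, 0.864, 0.096, 0, 0, 0, 0, 0, 0.864, 0.096, 0, 0, 0, 0, 0, 0.8, 0.096, 0, 0, 0, 0.0159, 0, 0.48, 0.048, 0, 0, 0, 0.0159])

```text
time: 8.28
tool_pos: [0.503, 0.2047, 0.3046]
tool_rot: [-0.001, 0.658, 0.753, -0.0]
contact_force: [-0.5, -0.1, -2.0]
gripper_width: 0.228
grasp_force: 59.9
```

Emit:
creep_tool(plan=[0, 0.192, 0.032, 0, 0, 0, 0, 0, 0, 0, 0, 0, 0, 0, 0, 0, 0, 0, 0, 0, 0])

```text
time: 8.65
tool_pos: [0.5055, 0.213, 0.3047]
tool_rot: [0.0, 0.659, 0.752, -0.0]
contact_force: [0.6, -0.8, -1.7]
gripper_width: 0.228
grasp_force: 60.0
```

Create m3.py:
```python
from h import *
import sys
np.set_printoptions(precision=4,suppress=True)
tag=sys.argv[1]
s=manip.state();print(s["tool_pos"],s["tool_rot"],s["contact_force"])
togo([0.5045,0.2135,0.28],np.radians(7.5),s)
T=rot(s["tool_rot"]);tp=np.array(s["tool_pos"])
for n in ["side","top","wrist"]:
    c=cam(n);f,d=manip.grab_frame(n);np.savez(f"{n}{tag}.npz",f=f,d=d,K=c[0],t=c[1],M=c[2],tp=tp,T=T);cv2.imwrite(f"pics/{n}{tag}.png",f[:,:,::-1])
    for q in ["blank","blank_grip","slot"]:
        for m in manip.mark_of(n,q)[:3]: print(n,q,np.round(m["centre"],1),round(m["conf"],2))
    for nm,P in [("predblank",tp+T@[0,0,.128]),("slot",[.5045,.2135,.12])]: u=proj(c,P);print(n,nm,"rc",u[::-1])
```

```bash
python3 m3.py 3
```

```text
[0.5055 0.213  0.3047] [ 0.      0.6592  0.752  -0.0003] [ 0.6481 -0.7577 -1.7308]
shift [ 0.0006 -0.0009  0.0247] rot [-0.0005  0.0004  0.0004] t 8.65
side blank [302.2 393. ] 0.86
side blank [137.2 246. ] 0.78
side blank_grip [285.4 321. ] 0.77
side blank_grip [ 96.9 240.2] 0.72
side slot [151.1 240.8] 0.98
side slot [225.  285.6] 0.63
side predblank rc [137.0863 243.6596]
side slot rc [153.5808 243.8485]
top blank [176.7 392.1] 0.65
top blank [231.8 385.3] 0.6
top blank_grip [221.3 398.2] 0.73
top blank_grip [161.3 405.2] 0.62
top predblank rc [203.5792 212.9639]
top slot rc [208.5966 215.8578]
wrist blank [208.7 273.8] 0.7
wrist blank_grip [282.9 278.2] 0.68
wrist slot [193.6 277.2] 0.88
wrist slot [206.6 274.6] 0.41
wrist predblank rc [210.2492 275.2113]
wrist slot rc [193.7711 274.6984]
```

Run:
```python
import numpy as np,cv2
a=np.load("wrist3.npz")["f"][160:330,215:340,::-1];b=np.load("side3.npz")["f"][70:190,195:305,::-1]
cv2.imwrite("pics/crop3.png",np.hstack([cv2.resize(a,(400,544),interpolation=cv2.INTER_CUBIC),cv2.resize(b,(400,544),interpolation=cv2.INTER_CUBIC)]))
```

```text
(no output)
```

View pics/crop3.png

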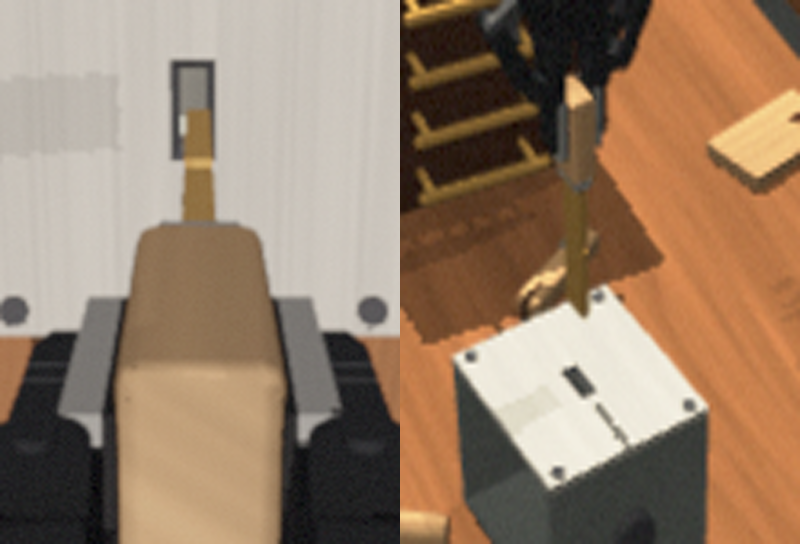

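Run:
```python
from h import *
np.set_printoptions(precision=3,suppress=True)
z=np.load("wrist3.npz");c=(z["K"],z["t"],z["M"]);T,tp=z["T"],z["tp"];print(c[0])
for nm,P in [("tip",[.012,0,.128]),("tipL",[.012,.003,.128]),("ferr",[.014,0,.038]),("gripTop",[.016,0,-.02])]: print(nm,proj(c,tp+T@P))
g=z["f"].astype(int);br=(g[...,0]-g[...,2])
for r in [192,193,194,195,196,198,200,202,206,208,210,212,214,216,218,220,222]: print(r,br[r,270:284])
tip=lambda u,v,zz:(lambda t,r:T.T@(t-tp)+T.T@r*((zz-(T.T@(t-tp))[2])/(T.T@r)[2]))(*ray(c,u,v))
for zz in (.125,.128,.131): print(zz,tip(277.1,193.8,zz))
print("ferr",tip(277,229.5,.038))
print("slot",at_z(c,275.3,194.3,.12))
```

```text
[[323.162   0.    276.996]
 [  0.    323.162 211.911]
 [  0.      0.      1.   ]]
tip [275.192 195.861]
tipL [278.931 195.861]
ferr [274.32  231.159]
gripTop [273.06  280.134]
192 [ 2 10 14 12 12 13 13 11 11  9  3  3 13 15]
193 [ 4 11 13 17 23 23 22 20 22 21 11  4 14 14]
194 [ 4 10 18 35 52 54 54 55 55 57 42 11 14 15]
195 [ 2 12 21 48 76 79 77 79 79 76 55 14 13 16]
196 [ 4 11 21 48 77 79 79 80 78 79 55 12 12 15]
198 [ 4 11 21 47 76 80 78 78 78 78 63 21 13 14]
200 [ 4 11 20 47 76 81 78 81 79 81 63 23 12 14]
202 [ 1 10 33 64 81 78 78 78 79 81 70 27 13 14]
206 [-2  5 34 69 77 79 78 78 78 78 76 37 12 14]
208 [ 0  3 41 76 80 80 78 80 78 79 79 43 12 14]
210 [ 14  13  47  95  99  99 100  99  99 101  98  49  14  14]
212 [14 14 33 83 91 92 93 93 92 94 86 33 14 15]
214 [15 17 31 72 79 78 80 78 78 79 75 44 22 14]
216 [14 20 39 73 81 78 79 78 79 80 76 51 24 14]
218 [14 19 39 74 80 78 78 79 78 79 77 51 24 15]
220 [15 21 45 76 78 77 79 80 77 78 79 61 26 15]
222 [14 21 55 76 76 75 75 79 78 78 79 62 25 15]
0.125 [0.014 0.002 0.125]
0.128 [0.014 0.002 0.128]
0.131 [0.013 0.002 0.131]
ferr [0.015 0.001 0.038]
slot [0.505 0.213 0.12 ]
```

Wrist crop: the brass tip is centred at about column 276.8 and the slot at about (275.2,194.3). The tip sits about 2 mm off in tool x and y relative to the slot, measured by the same camera. The side crop agrees on the slot at (244,154). I'll correct this and come down to just above the plate.

Converted, 0.015 m is 0.24, -0.002 m is -0.032.

Emit:
creep_tool(plan=[0, -0.024, -0.032, 0, 0, 0, 0, 0, 0, 0, 0.24, 0, 0, 0, 0, 0, 0, 0.24, 0, 0, 0, 0, 0, 0, 0.192, 0, 0, 0, 0, 0, 0, 0, 0, 0, 0])

```text
time: 9.88
tool_pos: [0.5027, 0.2119, 0.2605]
tool_rot: [-0.001, 0.659, 0.752, -0.002]
contact_force: [-0.5, 0.6, -1.9]
gripper_width: 0.225
grasp_force: 60.0
```

Run:
```python
from h import *
np.set_printoptions(precision=4,suppress=True)
s=manip.state();T=rot(s["tool_rot"]);tp=np.array(s["tool_pos"]);c=cam("wrist");f,d=manip.grab_frame("wrist")
np.savez("wrist4.npz",f=f,d=d,K=c[0],t=c[1],M=c[2],T=T,tp=tp)
c2=cam("side");f2,d2=manip.grab_frame("side")
print(tp,s["contact_force"]);print("tip pred",proj(c,tp+T@[.0135,0,.128]),"slot pred",proj(c,[.5048,.2131,.12]))
a=f[150:290,225:328,::-1];b=f2[100:190,205:283,::-1]
cv2.imwrite("pics/crop4.png",np.hstack([cv2.resize(a,(412,560),interpolation=cv2.INTER_CUBIC),cv2.resize(b,(386,560)[::1],interpolation=cv2.INTER_CUBIC)]))
```

```text
[0.5027 0.2119 0.2605] [-0.4979  0.59   -1.8823]
tip pred [275.4465 193.3485] slot pred [278.7487 204.5014]
```

View pics/crop4.png

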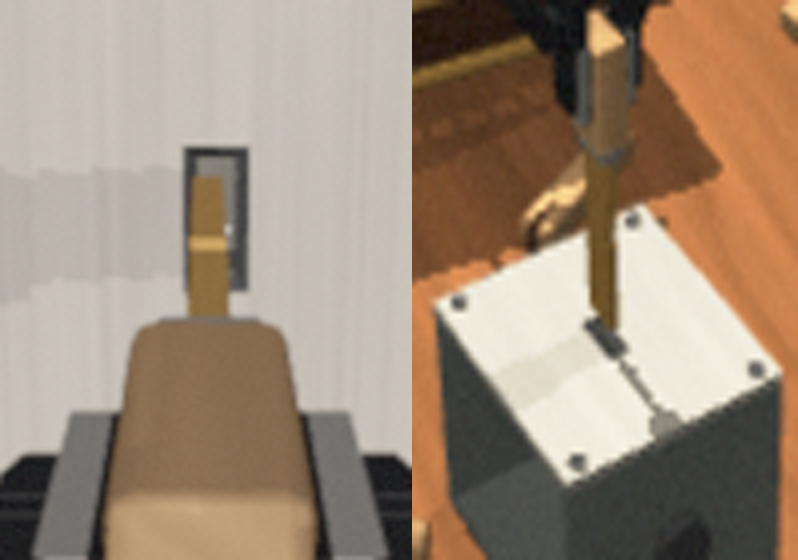

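Left crop: brass tip column about 277, slot centre about (279,204.7), so the tip is about 1.5 mm short in tool y and good in x. The side crop shows the tip just over the slot mouth. I'll shift it and lower in small steps while watching the force.

Converted, 0.007 m is 0.112, 0.0015 m is 0.024.

Emit:
creep_tool(plan=[0, 0, 0.024, 0, 0, 0, 0, 0, 0, 0, 0.112, 0, 0, 0, 0, 0, 0, 0.112, 0, 0, 0, 0, 0, 0, 0.112, 0, 0, 0, 0, 0, 0, 0, 0, 0, 0])

```text
time: 10.6
tool_pos: [0.5046, 0.2122, 0.2405]
tool_rot: [-0.001, 0.659, 0.752, -0.001]
contact_force: [-0.8, 0.1, -1.7]
gripper_width: 0.227
grasp_force: 60.1
```

```bash
python3 -c "
from h import *
for i in range(1):
  s=manip.state();print(s['contact_force'],s['ft_torque'])
togo([0.5045,0.2135,0.28],np.radians(7.5))"
```

```text
[-0.77226146  0.06989793 -1.7057955 ] [-0.01850351 -0.00561421  0.00140782]
shift [ 0.0012  0.     -0.0395] rot [-0.0021  0.0003  0.0011] t 10.6
```

Converted, 0.007 m is 0.112, 0.006 m is 0.096.

Emit:
creep_tool(plan=[0, 0, 0, 0.112, 0, 0, 0, 0, 0, 0, 0.112, 0, 0, 0, 0, 0, 0, 0.096, 0, 0, 0, 0, 0, 0, 0, 0, 0, 0])

```text
time: 11.1
tool_pos: [0.5049, 0.2123, 0.2209]
tool_rot: [-0.0, 0.659, 0.752, -0.0]
contact_force: [-0.1, -0.5, -1.5]
gripper_width: 0.227
grasp_force: 60.0
```

Emit:
creep_tool(plan=[0, 0, 0, 0.048, 0, 0, 0, 0, 0, 0, 0, 0, 0, 0])

```text
time: 11.35
tool_pos: [0.5051, 0.2124, 0.2186]
tool_rot: [-0.0, 0.659, 0.752, -0.0]
contact_force: [-0.5, 0.1, -2.4]
gripper_width: 0.225
grasp_force: 60.0
```

Emit:
creep_tool(plan=[0, 0, 0, 0.048, 0, 0, 0, 0, 0, 0, 0, 0, 0, 0])

```text
time: 11.6
tool_pos: [0.5051, 0.2124, 0.2157]
tool_rot: [-0.0, 0.659, 0.752, -0.0]
contact_force: [-0.6, -1.0, -1.9]
gripper_width: 0.227
grasp_force: 59.9
```

Emit:
creep_tool(plan=[0, 0, 0, 0.048, 0, 0, 0, 0, 0, 0, 0, 0, 0, 0, 0, 0, 0, 0, 0, 0, 0])

```text
time: 11.98
tool_pos: [0.5051, 0.2124, 0.213]
tool_rot: [-0.0, 0.659, 0.752, 0.0]
contact_force: [-2.2, -0.2, 1.8]
gripper_width: 0.227
grasp_force: 60.3
```

Converted, 0.002 m is 0.032.

Emit:
creep_tool(plan=[0, 0, 0, 0.032, 0, 0, 0, 0, 0, 0, 0, 0, 0, 0])

```text
time: 12.22
tool_pos: [0.5051, 0.2124, 0.211]
tool_rot: [0.0, 0.659, 0.752, 0.0]
contact_force: [-3.5, -0.2, 2.9]
gripper_width: 0.223
grasp_force: 60.7
```

Emit:
creep_tool(plan=[0, 0, 0, 0.048, 0, 0, 0, 0, 0, 0, 0, 0, 0, 0, 0, 0, 0, 0, 0, 0, 0])

```text
time: 12.6
tool_pos: [0.5051, 0.2124, 0.208]
tool_rot: [-0.0, 0.659, 0.752, 0.0]
contact_force: [-3.6, 0.2, 3.8]
gripper_width: 0.225
grasp_force: 60.7
```

Run:
```python
from h import *
np.set_printoptions(precision=4,suppress=True)
F=[];Z=[]
c=cam("side");f,d=manip.grab_frame("side")
for i in range(8):
    s=manip.state();F.append(s["contact_force"]);Z.append(s["tool_pos"]);manip.grab_frame("wrist")
print(np.mean(F,0),np.std(F,0),np.mean(Z,0),s["time"])
for m in manip.mark_of("side","buff_top")[:2]:print(m)
w,_=manip.grab_frame("wrist")
cv2.imwrite("pics/crop5.png",np.hstack([cv2.resize(w[150:290,225:328,::-1],(412,560),interpolation=cv2.INTER_CUBIC),cv2.resize(f[110:210,205:283,::-1],(386,560),interpolation=cv2.INTER_CUBIC)]))
```

```text
[-3.8786 -0.3639  4.6384] [0.4748 0.5192 0.4061] [0.5051 0.2124 0.208 ] 13.0
```

View pics/crop5.png

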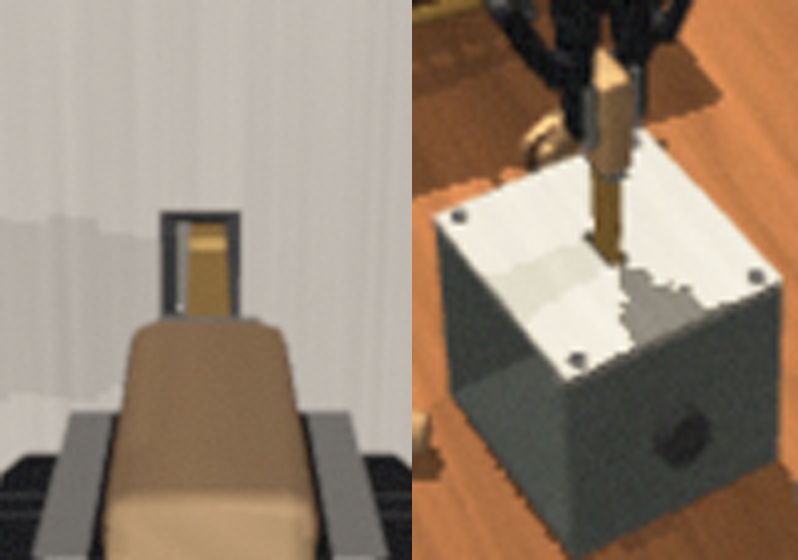

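The brass is through the slot but leans on its +x edge: brass column about 209 against slot centre 201 in the crop, with 3.9 N sideways. I'll relieve that, then re-read the push.

Converted, -0.001 m is -0.016.

Emit:
creep_tool(plan=[0, 0, -0.016, 0, 0, 0, 0, 0, 0, 0, 0, 0, 0, 0, 0, 0, 0, 0, 0, 0, 0])

```text
time: 13.52
tool_pos: [0.5047, 0.2123, 0.208]
tool_rot: [0.001, 0.659, 0.752, 0.001]
contact_force: [-0.1, 1.0, 1.9]
gripper_width: 0.227
grasp_force: 60.6
```

Create fz.py:
```python
from h import *
np.set_printoptions(precision=4,suppress=True)
F=[];Z=[];Q=[]
for i in range(10):
    s=manip.state();F.append(s["contact_force"]);Z.append(s["tool_pos"]);Q.append(s["ft_torque"]);manip.grab_frame("wrist")
print(np.mean(F,0),np.std(F,0),np.mean(Z,0),np.mean(Q,0),s["tool_rot"],s["time"])
```

```bash
python3 fz.py
```

```text
[0.4788 0.5865 2.6941] [0.5598 0.334  0.4345] [0.5047 0.2123 0.2081] [ 0.1078 -0.2109 -0.005 ] [0.0004 0.659  0.7522 0.0006] 13.975
```

Sideways load is gone. The net push is about 4.4 N, and the TCP is about 6 mm below first contact (z between 0.2157 and 0.213, now 0.208). The grip is still at 60 N, so I'm handing in.

```bash
python3 -c "
from plant import manip
print(manip.job_done())"
```

```text
the job is handed in; nothing more can be done
None
```

I handed the job in at about 14 s of the 54 s: the brass blank is out of its keeper and through the guard's slot, pressing the buff down about 6 mm (estimated 5–8 mm from contact height and force), still held by its wooden grip; I saw no sign of anything else being touched, but did not re-image the whole bench.

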